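# Return a syringe pouch through the lever-lid bin

## Task

Put the loose syringe pouch into the return bin: lay it gently lengthwise on the bin's sloping chute and let go, so that it comes to rest against the shut lid; then press the lever pad under the chute down and hold it, so that the lid stays raised until the pouch has slid into the bin. Let the lever up again so that the lid shuts, and leave the other things where they stand.

Things in the scene. Friction and masses are not known exactly. Their poses are not given: they have to be found in the camera images.
- pouch: White sealed syringe peel pouch, stiff, 30 x 115 x 12 mm (x, y, z), 11 to 24 g, lying flat on the counter. Origin at the centre of its underside, y along its length, z up. Take it across its 30 mm width at mid-length, where the fingers also fit the chute's gap.
- return_bin: Fixed grey bin with a steel chute. Origin on the counter, below the bin wall where chute and bin meet; z up, -x towards the robot, +y from the bin out under the chute. Bin: x -40 to 40, y -160 to 0 mm, rim at z 160, walls 4, inner floor at z 14 mm; a base plate 8 mm thick, 86 wide, y -168 to 172 mm, runs below all. A post (x 21 to 27, y 105 to 155 mm) carries the chute.
- chute_foot (a point): Lower end of the chute bed's upper face, on its centre line, at the shut lid (bin frame 0, 0, 160 mm). The slippery bed, 62 mm wide and 4 thick, rises from here towards the bin's +y at 0.45 rad (26 degrees), 176 mm along the slope. Side lips 14 mm high, 56 apart inside, stand from 4 to 60 and from 138 to 176 mm up the slope; between them is a gap for the fingers.
- chute_mid (a point): Middle of the finger gap: on the bed's upper face and centre line, 98 mm up the slope from the foot (bin frame 0, 88, 203 mm). A pouch let go with its middle here slides down by itself until it rests against the shut lid. The shut lid's top is at z 214 mm.
- lever_pad (a point): Black rubber pad on the lid lever's end, 32 x 44 x 8 mm, below the chute. This point: centre of its upper face, at rest at x -18, y 135, z 78 mm in the bin's frame, axes as the bin's. The chute's underside is 143 mm above it and its edge 13 mm nearer the robot than the pad's centre: reach in from the robot's side, tilted about 45 degrees, fingers pointing down and away from the robot.
- lid_lever: The lid lever, a steel bar with the pad at its end. Origin on its axle, which lies along the bin's x at y 12, z 70 mm in the bin's frame, 123 mm from the pad's centre; at rest its axes are the bin's. It turns 0.30 rad down, so that the pad goes nearly straight down by 37 mm; this takes about 3 to 6 N. It springs up by itself when let go.
- bin_lid (a joint): Lid angle, rad: 0 shut, 0.84 fully raised; it turns 2.8 times as far as the lever, to which it is linked. White hood 86 x 160 x 54 mm hinged at the bin's end away from the chute (y -157, z 160 mm); its front closes the mouth at the chute's foot and rises to z about 313 mm when raised.
- pot: Bystander: low round cream pot with red lid, 70 mm across, 37 mm high, on the counter near the bin. Origin at the centre of its underside.
- tan_pot: Bystander: small round pot with a tan lid, 50 mm across, 46 mm high, to the left of the pouch. Origin at the centre of its underside.
- jar: Bystander: small white screw-lid jar, 54 mm across, 47 mm high, to the left of the pouch. Origin at the centre of its underside.

How it is judged:
On the way, in this order (a step that is already met when the one before it is completed fails the run):
1. the pouch lies at rest lengthwise on the chute, let go, with the lid shut (x of pouch in the frame of return_bin between -0.03 and 0.03 m and y of pouch in the frame of return_bin between 0.03 and 0.14 m and z of pouch in the frame of return_bin between 0.16 and 0.25 m and angle between the y axis of pouch and the y axis of return_bin, either way round below 0.75 rad and linear speed of pouch below 0.03 m/s and contact force between pouch and the fingers below 0.05 N and value of joint bin_lid below 0.06 rad), for 0.2 s.
2. the lever is pressed by the robot and holds the lid raised while the pouch is in the bin (value of joint bin_lid above 0.35 rad and contact force between any of the fingers, the arm and lid_lever above 0.5 N and y of pouch in the frame of return_bin below -0.005 m and z of pouch in the frame of return_bin below 0.145 m), for 0.3 s.
At the end, for the whole second after the job is handed in: The pouch lies at rest inside the bin (its origin within the bin's walls and more than 15 mm below the rim) and the lid is shut (under 0.06 rad) (x of pouch in the frame of return_bin between -0.04 and 0.04 m and y of pouch in the frame of return_bin between -0.16 and 0 m and z of pouch in the frame of return_bin between 0 and 0.145 m and linear speed of pouch below 0.03 m/s and value of joint bin_lid below 0.06 rad); the robot touches nothing.
It fails at once if the pot, the tan-lidded pot or the jar is shifted by more than 30 mm (distance of any of pot, tan_pot, jar from where it was at the start of the episode above 0.03 m).
It fails at once if the pouch is let fall from well above the chute (z of pouch in the frame of return_bin above 0.29 m and contact force between pouch and anything else below 0.001 N).
It fails at once if the pouch falls off the cupboard (height (world z) of pouch below -0.05 m).
It also fails if it takes over 54 s, if anything falls off the work surface, if the arm or the gripper's body presses on something with over 40 N, if the wrist force passes 120 N, or if a joint passes its speed limit or range.

## Robot

A 7-joint arm with a two-finger parallel gripper is mounted at the origin on a cart in front of the work surface, level with it; the furniture and walls round the work are solid. World frame = base frame: x ahead of the robot, y to its left, z up, the work surface at z = 0. Lengths are in m, angles in rad, forces in N, time in s.
With the tool pointing down it reaches from about 0.425 to 0.925 m from the base axis. Payload 6.8 kg.
Tool frame: the origin (TCP) lies on the front face of the gripper's body, between the roots of the fingers; the fingertips stand 73 mm ahead of it and the grasp point (between the pads) lies 54 mm ahead of it (env.nose_length is the distance from the TCP to the fingertips, in m); z points along the fingers, y is the line along which they close (so a half turn about z gives the same grasp; the last joint's range is limited). The gripper opens to 85 mm and grips with 20 to 120 N. Pads are 22 mm wide; open, the fingers measure 114 mm over their backs; the gripper's body (76 mm by 85 mm) begins 54 mm behind the grasp point. The pads swing forward as they close: fully open they stand 13 mm farther back than shut.
Start: joints at [-0.108, 0.477, 0.022, 1.555, -0.011, 1.109, -0.083], TCP at [0.675, 0, 0.304] pointing down, gripper open.
Joint ranges: [-2.96, 2.96], [-0.34, 2.1], [-1.41, 1.46], [0.24, 2.44], [-1.37, 4.51], [0.17, 1.92], [-2.96, 2.96]. Speed limits (rad/s): [2.39, 2.39, 3.14, 3.14, 3.14, 3.14, 3.14].

## Interface

Orientations are given as a unit quaternion [w, x, y, z].
In Python, from cell import env, kin, camera, calibration, job gives the robot as it stands. The module is installed in compiled form; this text tells all that it offers. Calls block until the motion is done:
- env.reach(position, orientation): joint-space move of the TCP to a pose.
- env.movel(position, velocity=0.15, rot=None, stop_force=None): straight line of the TCP; rot=None keeps the orientation; velocity is the mean speed in m/s. With stop_force (N) it stops when the force on the tool has changed by that much, and returns True; else False.
- env.goto_joints(angles): joint-space move.
- env.grip(opening, f_grip=None): finger opening in m; f_grip is the grip in N (None keeps the last); returns when the fingers have stopped.
- env.dwell(seconds).
- kin.inverse_kinematics(position, orientation): joint angles nearest the present ones, or None.
- env.get_state(): the state.
- camera(name): name is "scene" or "side" or "wrist"; returns (picture, depth): 480x640x3 uint8, blue, green, red; 480x640 float32, m along the optical axis (not along the pixel's ray), 0 where there is no reading.
- calibration(name): a dict with "fx", "fy", "cx", "cy" (pixels), "rvec" (rotation vector, rad) and "tvec" (3), from world to camera coordinates, as OpenCV has them. Camera axes: x right, y down, z forward; pixel columns grow to the right and rows downward; lengths in m; the calibration is good to about 2 mm. The wrist camera is an equidistant fisheye: a pixel r from the principal point sees the ray r / f radians off the axis. A picture is of the moment at which its call begins: read the wrist's pose just before it. calibration takes no time and is no camera call; for the wrist camera it gives the pose at the moment of the call.
A pose or a line that the arm cannot do raises env.PlanningError and nothing moves.
- job.job_done(): hands the job in; it is judged then, once.
The state is a dict: "time": time; "qpos": joint angles; "joint_velocities": joint speeds; "joint_torque": joint torques, N m; "tcp_pos": TCP position; "orientation": TCP orientation; "force": force on the tool from outside, world axes, zero at the start; "torque": the same for the moment, N m; "opening": finger opening in m; "gripper_force": force on a finger pad.
Only numpy, scipy, OpenCV 4.12 (cv2) and the standard library are available. Lean on these libraries where they do the work, as an engineer would, in place of code of your own. Each camera call takes 0.05 s, during which the arm holds its last target. There are 200 camera calls.

## Working session

There is one attempt and no reset: what is moved stays moved. The work goes in short steps, each a Python script; the robot and the scene stay as the last script left them, time stands still between calls to the robot, and variables do not carry over. Pictures are saved under pics/ and viewed, at most 11 in all, crops included, and the job is handed in when it is done.

```bash
mkdir -p pics; cat > h.py <<'E'
import numpy as np, cv2
from cell import env, kin, camera, calibration, job
from scipy.spatial.transform import Rotation as R
def cal(n):
    c=calibration(n); Rm=cv2.Rodrigues(np.array(c["rvec"],float))[0]; return c,Rm,np.array(c["tvec"],float).ravel()
def cloud(n,depth):
    c,Rm,t=cal(n); v,u=np.mgrid[0:480,0:640]
    P=np.stack([(u-c["cx"])/c["fx"]*depth,(v-c["cy"])/c["fy"]*depth,depth],-1)
    W=(P-t)@Rm; W[depth<=0]=np.nan; return W
def quat(z,y):
    z=np.array(z,float)/np.linalg.norm(z); y=np.array(y,float); y-=z*(y@z); y/=np.linalg.norm(y)
    q=R.from_matrix(np.stack([np.cross(y,z),y,z],1)).as_quat(); return [q[3],q[0],q[1],q[2]]
E
python3 - <<'E'
from h import *
for n in("scene","side"):
    p,d=camera(n); cv2.imwrite(f"pics/{n}0.png",p); np.save(n+"0.npy",cloud(n,d)); c,Rm,t=cal(n); print(n,c,-Rm.T@t)
E
```

```text
scene {'fx': 582.5652634524492, 'fy': 582.5652634524492, 'cx': 326.3820586526101, 'cy': 229.0077688944539, 'rvec': array([ 2.31718972, -0.69844585,  0.27895675]), 'tvec': array([-0.28143494,  0.42612041,  1.17647166])} [-0.03714003 -0.55080522  1.15762862]
side {'fx': 464.60366281538666, 'fy': 464.60366281538666, 'cx': 316.86866247546027, 'cy': 242.4260370942968, 'rvec': array([ 1.20389869, -2.44750573,  0.83949126]), 'tvec': array([0.4891336 , 0.27066754, 1.0420919 ])} [-0.03921472  0.64727666  0.98892025]
```

View pics/scene0.png

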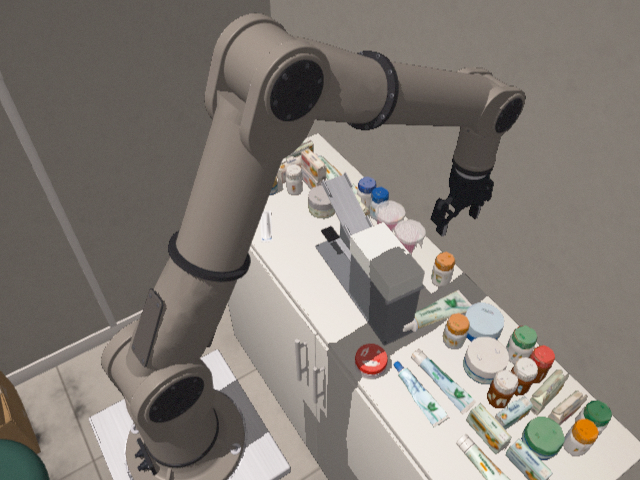

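View pics/side0.png

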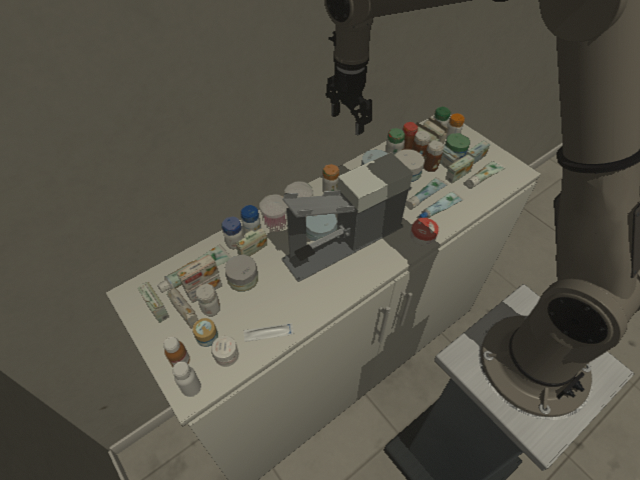

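```bash
python3 - <<'E'
from h import *
M=np.zeros((400,500),np.float32)  # x .35-.85? rows = x, cols = y (left = +y)
S=500
for n in("scene0","side0"):
    W=np.load(n+".npy").reshape(-1,3); W=W[np.isfinite(W).all(1)]
    W=W[(W[:,2]>-.02)&(W[:,2]<.3)]
    r=((1.0-W[:,0])*S).astype(int); c=((.55-W[:,1])*S).astype(int)
    k=(r>=0)&(r<400)&(c>=0)&(c<500); 
    np.maximum.at(M,(r[k],c[k]),W[k,2])
np.save("M.npy",M)
G=cv2.applyColorMap((np.clip(M,0,.25)/.25*255).astype(np.uint8),cv2.COLORMAP_JET)
for i in range(0,400,50): cv2.line(G,(0,i),(499,i),(90,90,90),1)
for i in range(25,500,50): cv2.line(G,(i,0),(i,399),(90,90,90),1)
cv2.imwrite("pics/top.png",cv2.resize(G,None,fx=1.5,fy=1.5,interpolation=0))
W=np.load("side0.npy")
for u,v in[(268,332),(225,350),(204,330),(425,229),(240,270),(320,203),(370,180),(305,253)]: print(u,v,W[v,u].round(3))
p=cv2.imread("pics/side0.png"); s=W[:,:,2]
reg=np.zeros(s.shape,bool); reg[318:348,238:300]=1
m=reg&(s>.006)&(s<.03); q=W[m][:,:2].astype(np.float32); print(m.sum(),cv2.minAreaRect(q), q.mean(0), np.median(W[m][:,2]))
E
```

```text
268 332 [0.425 0.433 0.008]
225 350 [0.43  0.539 0.044]
204 330 [0.498 0.553 0.049]
425 229 [ 0.407 -0.057  0.039]
240 270 [0.582 0.405 0.057]
320 203 [0.536 0.196 0.198]
370 180 [0.511 0.066 0.213]
305 253 [0.515 0.257 0.077]
204 ((0.4339233636856079, 0.4364410936832428), (0.10611073672771454, 0.030653037130832672), 64.96244049072266) [0.4281707  0.43308613] 0.009109421432974725
```

View pics/top.png

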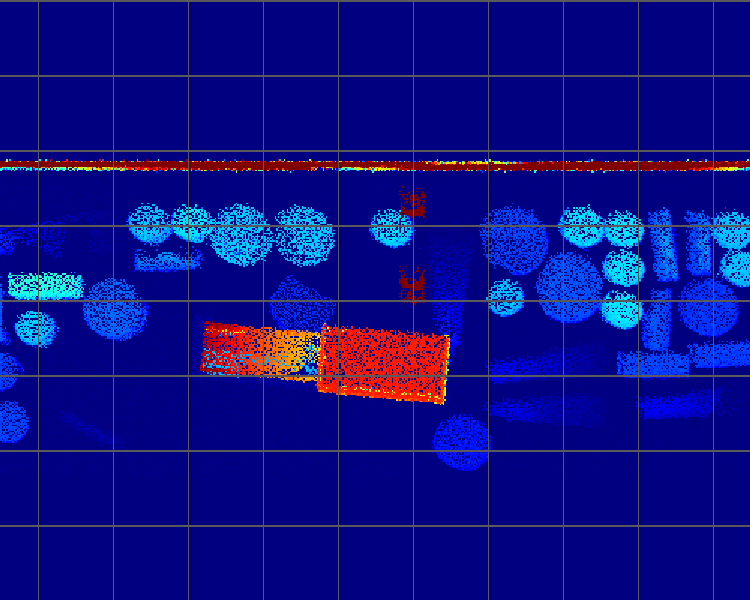

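```bash
python3 - <<'E'
from h import *
Ws=[np.load(n+".npy").reshape(-1,3) for n in("scene0","side0")]
W=np.vstack(Ws); W=W[np.isfinite(W).all(1)]
b=W[(W[:,0]>.4)&(W[:,0]<.61)&(W[:,1]>-.07)&(W[:,1]<.32)]
l=b[(b[:,2]>.2)&(b[:,2]<.225)&(b[:,1]<.12)]
def rect(q):
    x,y=q[:,0],q[:,1]; best=None
    for a in np.linspace(-.25,.1,141):
        u=x*np.cos(a)+y*np.sin(a); v=-x*np.sin(a)+y*np.cos(a)
        e=np.percentile(u,[.7,99.3]); f=np.percentile(v,[.7,99.3]); A=(e[1]-e[0])*(f[1]-f[0])
        if best is None or A<best[0]: best=(A,a,e,f)
    return best
A,a,e,f=rect(l); print("lid yaw",a,"size",np.diff(e),np.diff(f),"z",np.median(l[:,2]))
R2=np.array([[np.cos(a),-np.sin(a)],[np.sin(a),np.cos(a)]])
print("lid centre",R2@[e.mean(),f.mean()],"front",R2@[e.mean(),f[1]])
# local frame about lid front
o=R2@[e.mean(),f[1]]; L=b.copy(); L[:,:2]=(b[:,:2]-o)@R2
c=L[(L[:,1]>.03)&(abs(L[:,0])<.023)&(L[:,2]>.165)]
k=np.polyfit(c[:,1],c[:,2],1); 
for _ in range(3):
    r=abs(c[:,2]-np.polyval(k,c[:,1])); k=np.polyfit(c[r<.006,1],c[r<.006,2],1)
print("slope",np.arctan(k[0]),"foot y local",(.160-k[1])/k[0],"top y",np.percentile(c[:,1],99))
t=L[(L[:,1]>.14)&(L[:,2]>.2)]; print("chute top x range",np.percentile(t[:,0],[1,99]))
pl=L[(L[:,1]>.09)&(L[:,1]<.18)&(L[:,2]>.06)&(L[:,2]<.09)&(L[:,0]<.02)]; print("pad",len(pl),np.median(pl,0),np.percentile(pl,[3,97],0))
for n in("scene","side"):
    im=cv2.imread(f"pics/{n}0.png"); C,Rm,tv=cal(n)
    Wn=np.load(n+"0.npy"); m=((abs(Wn[:,:,0]-.43)<.05)&(abs(Wn[:,:,1]-.435)<.08)).astype(np.uint8)
    ys,xs=np.where(m); x0,x1,y0,y1=xs.min(),xs.max(),ys.min(),ys.max()
    cv2.imwrite(f"pics/crop_{n}.png",cv2.resize(im[y0:y1,x0:x1],None,fx=4,fy=4)); print(n,x0,y0,x1,y1)
    cc=-Rm.T@tv
    h=Wn[:,:,2]; q=Wn[(m>0)&(h>.005)&(h<.02)]
    d=q[:,:2]-np.median(q[:,:2],0); d=d[np.linalg.norm(d,axis=1)<.07]
    w,V=np.linalg.eigh(np.cov(d.T)); s=d@V
    print(len(q),"med",np.median(q,0),"axis",V[:,1],"ext",np.percentile(s,[1,99],0), "mid",np.median(q[:,:2],0)+V@(np.percentile(s,[1,99],0).mean(0)))
E
python3 -c "
import cv2;a=cv2.imread('pics/crop_scene.png');b=cv2.imread('pics/crop_side.png');import numpy as np
h=max(a.shape[0],b.shape[0]);c=np.zeros((h,a.shape[1]+b.shape[1],3),np.uint8);c[:a.shape[0],:a.shape[1]]=a;c[:b.shape[0],a.shape[1]:]=b;cv2.imwrite('pics/both.png',c);print(a.shape,c.shape)"
```

```text
lid yaw -0.095 size [0.08800706] [0.16181697] z 0.21220590615709115
lid centre [0.51465231 0.03821221] front [0.52232706 0.11875587]
slope 0.44959868536589154 foot y local 0.0025142821943948163 top y 0.16045855579445178
chute top x range [-0.03186195  0.03303501]
pad 491 [-0.01541174  0.12854576  0.07558553] [[-0.03312085  0.09301358  0.06768214]
 [ 0.00039263  0.15750986  0.08046629]]
scene 254 200 296 249
66 med [0.42543882 0.42872322 0.00760021] axis [0.50033378 0.86583261] ext [[-0.00760418 -0.04864444]
 [ 0.00611381  0.03693706]] mid [0.42315523 0.42328206]
side 229 301 306 368
250 med [0.42825067 0.43177949 0.00827635] axis [0.42727767 0.90412045] ext [[-0.04988098 -0.04478666]
 [ 0.01325564  0.04914197]] mid [0.44573799 0.42592376]
(196, 168, 3) (268, 476, 3)
```

View pics/both.png

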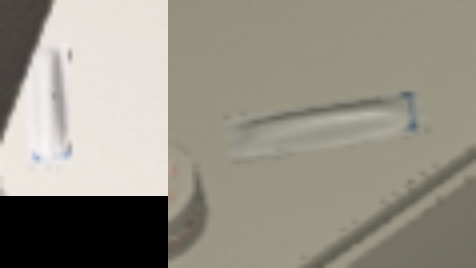

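```bash
cat >> h.py <<'E'
def tcp_down(ax): # ax: long axis of the pouch (2)
    y=[ax[1],-ax[0],0]
    return quat([0,0,-1],y)
E
python3 - <<'E'
from h import *
c,Rm,t=cal("side"); cc=-Rm.T@t
def ray(u,v,z):
    d=Rm.T@np.array([(u-c["cx"])/c["fx"],(v-c["cy"])/c["fy"],1]); return cc+d*(z-cc[2])/d[2]
a=ray(290,329,.006);b=ray(245.7,336,.006); print(a,b,np.linalg.norm(a-b),(a+b)/2)
ax=(b-a)[:2]; ax/=np.linalg.norm(ax); print(ax)
q=tcp_down(ax)
j=kin.inverse_kinematics([*((a+b)/2)[:2],.25],q); q2=tcp_down(-ax); j2=kin.inverse_kinematics([*((a+b)/2)[:2],.25],q2)
print(j,j2)
E
```

```text
[0.40154888 0.38749918 0.006     ] [0.44960448 0.47926098 0.006     ] 0.10358364005035031 [0.42557668 0.43338008 0.006     ]
[0.46393042 0.88587164]
[-0.84478704  0.42282829 -0.06838324  1.77254065  0.03454187  0.94738151
 -1.40976233] [-0.42813291  0.49614726 -0.62851475  1.74267223  0.33631102  1.01242565
  1.47914595]
```

```bash
python3 - <<'E'
from h import *
print(env.nose_length, env.get_state()["orientation"])
q=tcp_down([.464,.886])
env.movel([.6,.05,.42]); env.reach([.426,.433,.25],q); env.grip(.06)
p,d=camera("wrist"); cv2.imwrite("pics/w1.png",p); np.save("w1d.npy",d); print(calibration("wrist"),env.get_state()["time"],env.nose_length)
E
```

```text
0.0726 [-5.29444791e-04  7.07095906e-01  7.07117187e-01 -6.19261055e-04]
{'fx': 371.64829954431775, 'fy': 371.64829954431775, 'cx': 316.84888821685064, 'cy': 236.89775723570065, 'rvec': array([-2.73912156,  0.67454433,  0.11215348]), 'tvec': array([-0.1763618 ,  0.52617158,  0.51746698])} 3.3167 0.0726
```

View pics/w1.png

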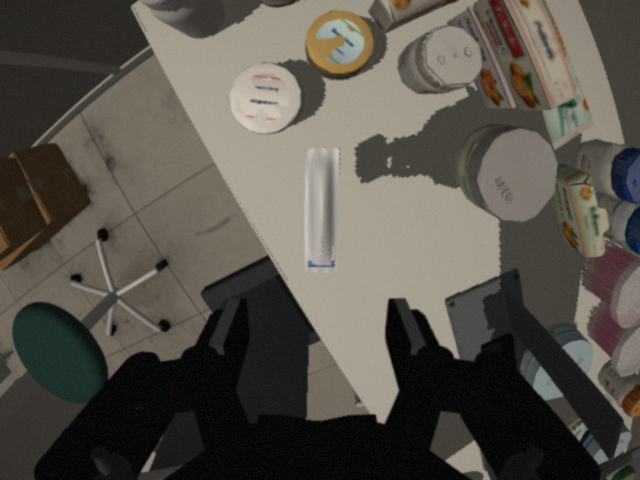

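```bash
cat >> h.py <<'E'
def wray(u,v,z):
    c,Rm,t=cal("wrist"); dx,dy=u-c["cx"],v-c["cy"]; r=np.hypot(dx,dy); th=r/c["fx"]
    d=Rm.T@np.array([np.sin(th)*dx/r,np.sin(th)*dy/r,np.cos(th)]); cc=-Rm.T@t; return cc+d*(z-cc[2])/d[2]
E
python3 - <<'E'
from h import *
P=[wray(u,v,.006) for u,v in[(308,149),(340,149),(304,272),(337,273)]]
A=(P[0]+P[1])/2;B=(P[2]+P[3])/2; m=(A+B)/2; ax=(A-B)[:2]; L=np.linalg.norm(ax); ax/=L
print(A,B,m,L,ax,np.linalg.norm(P[0]-P[1]))
q=tcp_down(ax); m=m[:2]
env.movel([*m,.13],rot=q); print(env.movel([*m,.0765],velocity=.05,stop_force=4))
env.grip(.02,f_grip=25)
s=env.get_state(); print(s["opening"],s["gripper_force"],s["force"],s["tcp_pos"],s["time"])
env.movel([*m,.16]); s=env.get_state(); print(s["opening"],s["gripper_force"],s["force"])
p,d=camera("wrist"); cv2.imwrite("pics/w2.png",p)
yaw=-.095; Rb=R.from_euler("z",yaw).as_matrix()
pos=Rb@[0,.088,.203]+[.5225,.121,0]
z=Rb@[0,np.sin(.45),-np.cos(.45)]
for sg in(1,-1):
  qq=quat(z,Rb@[sg,0,0.]); print(sg,s["qpos"].round(2),[ (None if j is None else j.round(2)) for j in (kin.inverse_kinematics(pos-z*(.0765+h),qq) for h in(0.001,.1))])
E
```

```text
[0.45691831 0.47858861 0.006     ] [0.40210025 0.37971534 0.006     ] [0.42950928 0.42915198 0.006     ] 0.1130528296688618 [0.48488887 0.87457577] 0.02694411407582359
False
0.02937920450757572 25.209444165229797 [ 0.1855348  -1.23666845  3.93308072] [0.42969731 0.42935192 0.07694262] 5.8667
0.02916602230664038 24.762842059135437 [ 0.0451842  -1.11841222 -0.55259405]
1 [-0.77  0.54 -0.16  1.83  0.11  0.78 -1.49] [array([ 0.14,  0.33, -0.46,  1.95, -0.4 ,  0.76, -0.11]), array([ 0.04,  0.19, -0.24,  1.88, -0.47,  0.99, -0.04])]
-1 [-0.77  0.54 -0.16  1.83  0.11  0.78 -1.49] [array([-1.06,  0.48,  1.07,  2.02, -1.03,  1.09, -2.68]), array([-1.03,  0.27,  1.05,  1.94, -0.77,  1.14, -2.88])]
```

View pics/w2.png

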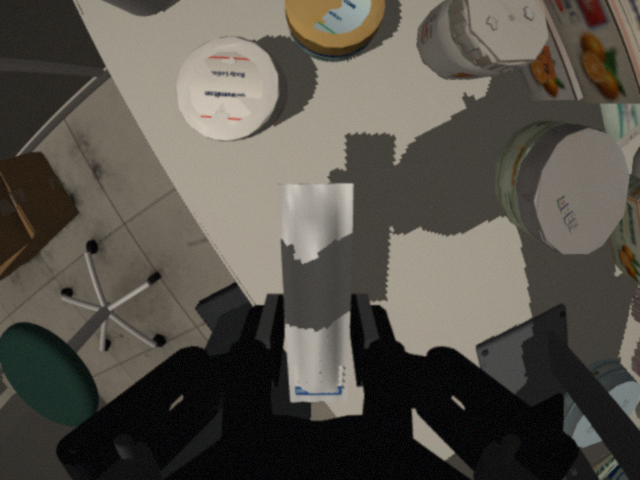

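```bash
cat >> h.py <<'E'
yaw=-.095; Rb=R.from_euler("z",yaw).as_matrix(); ob=np.array([.5225,.121,0])
def bw(p): return Rb@np.array(p,float)+ob
E
python3 - <<'E'
from h import *
pos=bw([0,.088,.203]); z=Rb@[0,np.sin(.45),-np.cos(.45)]; qq=quat(z,Rb@[1.,0,0])
s=env.get_state()["tcp_pos"]; env.movel([s[0],s[1],.36])
env.reach(pos-z*.18,qq); env.movel(pos-z*.095,velocity=.12); env.dwell(.3)
f0=env.get_state()["force"]
print(env.movel(pos-z*.076,velocity=.02,stop_force=2.5))
s=env.get_state(); print(s["tcp_pos"],(pos-s["tcp_pos"])@z,s["force"]-f0,s["opening"],s["time"])
p,d=camera("side"); cv2.imwrite("pics/s1.png",p[120:320,230:470]); cv2.imwrite("pics/s1.png",cv2.resize(p[140:290,260:440],None,fx=4,fy=4))
E
```

```text
True
[0.5276105  0.17475928 0.27308826] 0.07789889036907914 [-0.69624882 -1.1151444   4.42025376] 0.029107298669479458 11.375
```

View pics/s1.png

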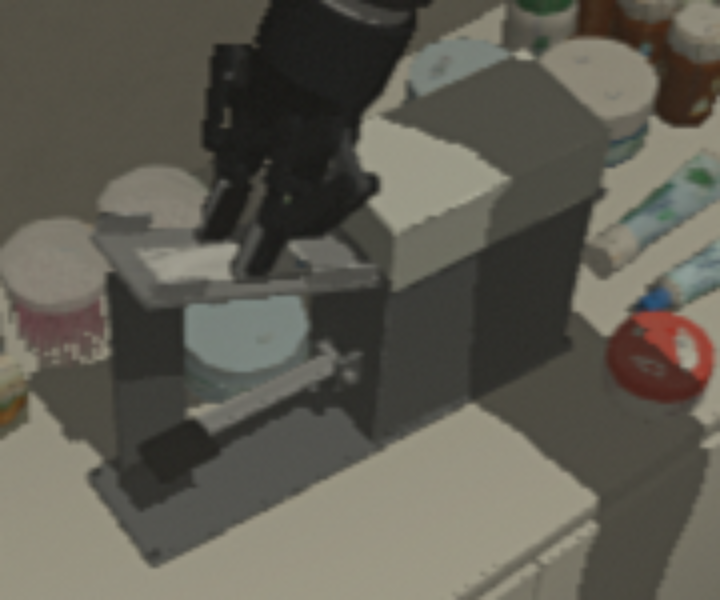

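```bash
python3 - <<'E'
from h import *
pos=bw([0,.088,.203]); z=Rb@[0,np.sin(.45),-np.cos(.45)]
env.grip(.062); env.movel(pos-z*.17,velocity=.1); env.dwell(.3); env.grip(0.0)
s=env.get_state(); print(s["time"],s["opening"])
p,d=camera("wrist"); p2,_=camera("side"); a=cv2.resize(p2[140:290,260:440],None,fx=2,fy=2)
cv2.imwrite("pics/s2.png",np.hstack([cv2.resize(p,(400,300)),a]))
zt=Rb@[np.sin(.785),0,-np.cos(.785)]
for nm,y in(("+y",Rb@[0,1.,0]),("-y",Rb@[0,-1.,0]),("v",Rb@[.7,0,.7]),("-v",Rb@[-.7,0,-.7])):
  q=quat(zt,y)
  for t in([-.018,.135,.045],[-.018,.135,.093],[-.12,.135,.195],[-.16,.135,.30]):
    j=kin.inverse_kinematics(bw(t)-zt*.0726,q); print(nm,t,None if j is None else j.round(2))
E
```

```text
13.825 0.00014256603757988788
+y [-0.018, 0.135, 0.045] [-1.11  0.6   0.22  2.36  1.97  0.59 -1.4 ]
+y [-0.018, 0.135, 0.093] [-1.21  0.49  0.34  2.37  1.82  0.51 -1.21]
+y [-0.12, 0.135, 0.195] [-0.77  0.18 -0.44  2.39  1.3   0.86 -0.76]
+y [-0.16, 0.135, 0.3] [-0.66 -0.06 -0.6   2.3   0.96  0.95 -0.39]
-y [-0.018, 0.135, 0.045] [-0.43  0.65 -0.59  2.32  1.87  0.99  2.05]
-y [-0.018, 0.135, 0.093] [-0.6   0.49 -0.38  2.33  1.75  0.82  2.12]
-y [-0.12, 0.135, 0.195] [-0.11  0.36 -1.18  2.36  1.4   1.11  2.36]
-y [-0.16, 0.135, 0.3] [-2.37 -0.32  0.93  2.38  1.12  1.27  2.6 ]
v [-0.018, 0.135, 0.045] [ 0.03  1.   -1.2   2.29  1.95  1.48 -2.4 ]
v [-0.018, 0.135, 0.093] [-1.29  0.51  0.44  2.37  1.85  0.47 -2.83]
v [-0.12, 0.135, 0.195] [-1.39  0.15  0.22  2.43  1.26  0.75 -2.31]
v [-0.16, 0.135, 0.3] [ 0.17 -0.08 -1.34  2.28  0.94  0.87 -1.9 ]
-v [-0.018, 0.135, 0.045] [-0.43  0.65 -0.59  2.32  1.87  0.99  0.48]
-v [-0.018, 0.135, 0.093] [-0.6   0.49 -0.38  2.33  1.75  0.82  0.55]
-v [-0.12, 0.135, 0.195] [-1.39  0.15  0.22  2.43  1.26  0.75  0.83]
-v [-0.16, 0.135, 0.3] [ 0.17 -0.08 -1.34  2.28  0.94  0.87  1.24]
```

View pics/s2.png

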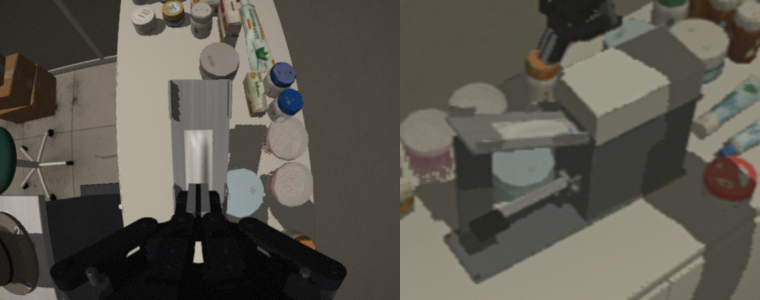

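```bash
python3 - <<'E'
from h import *
zt=Rb@[np.sin(.785),0,-np.cos(.785)]; q=quat(zt,Rb@[0,1.,0])
T=lambda t: bw(t)-zt*.0726
s=env.get_state()["tcp_pos"]; env.movel([s[0]-.03,s[1],.43])
try: env.movel(T([-.16,.135,.30]),rot=q)
except env.PlanningError as e: print(e); env.reach(T([-.16,.135,.30]),q)
try:
  env.movel(T([-.12,.135,.195])); env.movel(T([-.018,.135,.093]),velocity=.1)
except env.PlanningError as e: print(e)
s=env.get_state(); print(s["time"],s["tcp_pos"],T([-.018,.135,.093]),s["force"],s["qpos"].round(2))
p2,_=camera("side"); cv2.imwrite("pics/s3.png",cv2.resize(p2[140:290,260:440],None,fx=4,fy=4))
E
```

```text
19.1667 [0.46613171 0.2621957  0.14473218] [0.46630276 0.26196634 0.14435639] [ 0.19452146  0.1862575  -0.11928165] [-0.55  0.5  -0.44  2.32  1.75  0.85 -1.01]
```

View pics/s3.png

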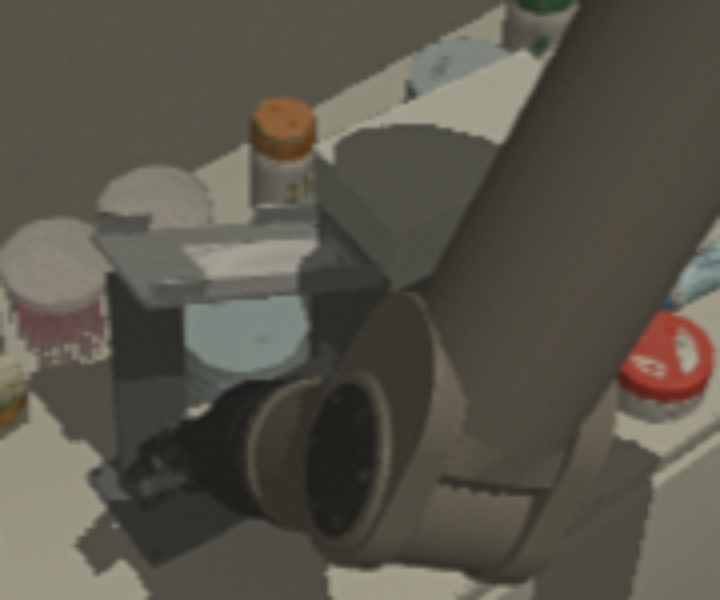

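```bash
python3 - <<'E'
from h import *
p=env.get_state()["tcp_pos"]; f0=env.get_state()["force"]
print(env.movel(p-[0,0,.048],velocity=.04,stop_force=14))
s=env.get_state(); print(s["time"],s["tcp_pos"]-p,s["force"]-f0); env.dwell(1.5)
s=env.get_state(); print(s["time"],s["tcp_pos"]-p,s["force"]-f0)
a,_=camera("scene"); b,_=camera("side")
cv2.imwrite("pics/s4.png",np.hstack([cv2.resize(a[120:320,250:450],(400,400)),cv2.resize(b[110:290,260:440],(400,400))]))
E
```

```text
True
20.375 [ 0.00013679 -0.00046971 -0.04716185] [-4.03276405 -0.71115351  8.0476514 ]
21.875 [ 0.00010847 -0.00045139 -0.04711194] [-3.5347897  -0.32113154  8.14014626]
```

View pics/s4.png

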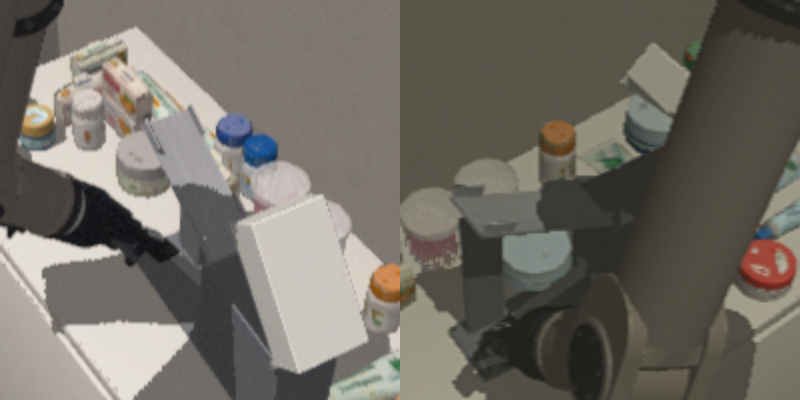

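```bash
python3 - <<'E'
from h import *
zt=Rb@[np.sin(.785),0,-np.cos(.785)]
p=env.get_state()["tcp_pos"]; env.movel(p+[0,0,.052],velocity=.06); env.movel(p+[0,0,.052]-zt*.15); env.dwell(1)
s=env.get_state(); print(s["time"],s["force"])
a,_=camera("scene"); b,d=camera("side")
cv2.imwrite("pics/s5.png",np.hstack([cv2.resize(a[120:360,250:490],(400,400)),cv2.resize(b[110:290,260:440],(400,400))]))
E
```

```text
25.15 [-0.42437752  0.33501225  0.31760674]
```

View pics/s5.png

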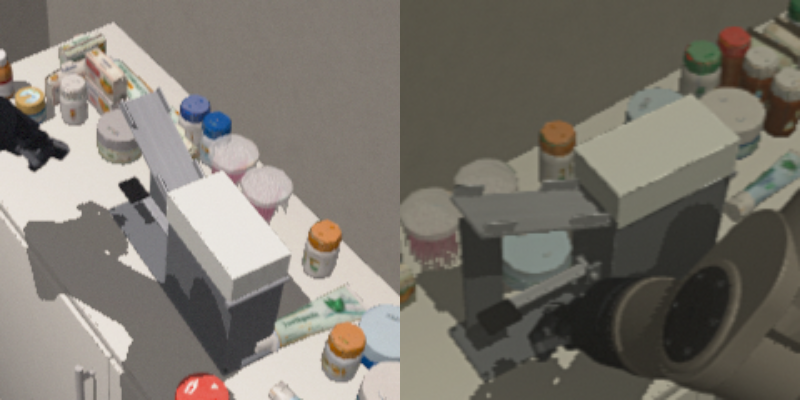

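The lid is shut again, the chute is empty, the lever is up, the gripper is clear, and the pot still stands in its place.

```bash
python3 -c "
from h import *
print(job.job_done())"
```

```text
the job is handed in; nothing more can be done
None
```

The job is handed in at about 25 s: the pouch was laid on the chute and is gone from it after I held the lid raised (I had no view inside the bin), the lid is shut again and the arm is clear; no verdict came back.

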